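# Seat the keyed cover on a round conduit junction box

## Robot

A 6-joint arm with a two-finger parallel gripper is mounted at the origin on the work surface. World frame = base frame: x ahead of the robot, y to its left, z up, the work surface at z = 0. Lengths are in m, angles in rad, forces in N, time in s.
With the tool pointing down it reaches from about 0.25 to 0.775 m from the base axis. Payload 4 kg.
Tool frame: the origin (TCP) lies on the centre line of the jaws, within the pads' length; the fingertips stand 14 mm ahead of it and the grasp point (between the pads) lies 5 mm behind it (robot.tcp_to_tips is the distance from the TCP to the fingertips, in m); z points along the fingers, y is the line along which they close (so a half turn about z gives the same grasp; the last joint's range is limited). The gripper opens to 94 mm and grips with 3 to 60 N. Pads are 16 mm wide; open, the fingers measure 119 mm over their backs; the gripper's body (75 mm by 177 mm) begins 78 mm behind the grasp point.
Start: joints at [1.103, 0.087, 1.371, -0, 1.684, -0.103], TCP at [0.196, 0.514, 0.22] pointing down, gripper open.
Joint ranges: [-3.1, 3.1], [-0.76, 2.03], [0.27, 2.55], [-1.08, 4.22], [0.17, 2.65], [-2.57, 2.57]. Speed limits (rad/s): [2.79, 2.79, 3.14, 3.14, 3.14, 3.14].

## Interface

Orientations are given as [roll, pitch, yaw] about the fixed x, y, z axes, in that order (R = Rz(yaw) Ry(pitch) Rx(roll)).
In Python, from bench import robot gives the robot as it stands.
- The arm moves only by the tool carry_out, never from a script. Its argument "increments" is a list of rows, each a list of 3 entries, a list of its own where there are three numbers: the closure in counts, from 0 (fully open) to 255 (shut), then the shift along the tool's x, y, z in mm, then the turn about the tool's z in degrees. In form: [[fingers, [dx, dy, dz], twist], ...]. A call has 1 to 8 rows; each row shifts and turns the commanded pose from where the row before left it, along the tool's axes as they then stand; what a row does not reach is not made up. A row lasts 1/10 s, in which the tool goes at most 50 mm and 8.59 degrees, less where a joint would pass 70% of its speed; a pose out of reach is approached as far as the arm can. A call with a gripper value outside its range is refused whole. The fingers move at their own pace and stop on an object; the grip force is fixed at half the most. Time passes only in rows, so rows that do not move let the fingers close. It gives the time, the measured TCP pose, the force, the opening and the grip force at its end, in the units of the state.
- robot.get_obs(): the state, without advancing time (a new reading comes with each control period).
- robot.snapshot(name): name is "scene" or "top" or "wrist"; returns the picture (400x640x3 uint8, blue, green, red); there is no depth.
- robot.get_calibration(name): a dict with "vfov" (degrees; the focal length in pixels is half the picture's height over the tangent of half this angle, whatever the lens; pixels are square), "cx", "cy" (the principal point, pixels), "T" (4x4, takes a point from camera to world coordinates). Camera axes: x right, y down, z forward; pixel columns grow to the right and rows downward; lengths in m; the calibration is good to about 2 mm. A picture is of the moment at which its call begins: read the wrist's pose just before it. get_calibration takes no time and is no camera call; for the wrist camera it gives the pose at the moment of the call.
- robot.close_job(): hands the job in; it is judged then, once.
The state is a dict: "time": time; "joint_positions": joint angles; "qvel": joint speeds; "joint_torque": joint torques, N m; "tool_pos": TCP position; "ee_rot": TCP orientation; "wrist_force": force on the tool from outside, world axes, zero at the start; "wrist_torque": the same for the moment, N m; "width": finger opening in m; "finger_force": force on a finger pad.
Only numpy, scipy, OpenCV 4.12 (cv2) and the standard library are available. Lean on these libraries where they do the work, as an engineer would, in place of code of your own. Each camera call takes 0.05 s, during which the arm holds its last target. There are 200 camera calls.

## Task

The round cover on the junction box stands proud on its rubber seal and is turned the wrong way. With a fingertip, push it round by its raised lugs until the notch in its rim stands over the small locating pin on the box, then press the cover down until it sits flush on the box's rim, and take the hand away. Do not pick the cover up or lift it off, and leave the loose fittings and other things on the board and bench where they are.

Things in the scene. Friction and masses are not known exactly. Their poses are not given: they have to be found in the camera images.
- box: Round cast-metal conduit junction box screwed to a plywood board (270 x 340 x 18 mm), one rigid piece that does not move. Origin: on the box's upright axis at the board's underside, on the bench. z up; +x points from the axis to the locating pin. 23 mm conduits leave the box along its +y, -y and -x. Cover apart, nothing on the board stands higher than 86 mm.
- rim_center (a point): Centre of the box's round flat rim (140 mm across, 78 mm above the bench, faced with thin black gasket), the face on which the cover must come to lie flush. In the rim is a black rubber seal ring, about 100 mm across, that at the start stands 8 mm proud and carries the cover.
- pin (a point): Tip of the locating pin: an upright round-tipped steel pin, 9 mm in diameter and 7 mm tall, fixed on the box's rim 62 mm from the box's axis, on the one side of the box without a conduit, straight opposite the middle one of the three. About half of it shows outside the cover's edge.
- cover: Loose cast-metal cover, about 0.6 kg: round flange 124 mm across, 8 mm thick, with a plug beneath (68 mm across, 20 mm deep) that stays centred in the box's mouth with 1 mm of play. Origin: on its axis at the flange's underside; z up; +x points to its notch. It starts 8 mm above the rim, 1 mm clear of the pin, turns on the seal either way without end and stays where left.
- notch (a point): Middle of the notch at the cover's outer edge, 62 mm from its axis along its +x, level with the flange's top (8 mm above the cover's origin). The notch is 15 mm wide, 9 mm deep towards the axis and goes right through the flange. It belongs round the pin: cover and box then have their x axes the same way.
- lug_a (a point): Top of the lug on the cover's +y side: an upright square lug for turning the cover, 12 x 12 mm, 50 mm from the cover's axis, 18 mm tall (its top 26 mm above the cover's origin). Pushing it sideways turns the cover; it takes about 4 to 12 N.
- lug_b (a point): Top of the same kind of lug on the cover's -y side, opposite the first.
- cover_top (a point): Middle of the flat boss on the cover, 36 mm across, its top 12 mm above the cover's origin: the place to press. With notch over pin, some 8 to 12 N pressed here pushes cover and seal 8 mm down onto the rim (this point then 90 mm above the bench); they stay down. Out of line the flange stops on the pin.
- locknut: Bystander on the board: steel conduit locknut lying flat, 40 mm across, 6 mm thick. Origin: centre of its underside.
- connector: Bystander on the board: steel conduit connector standing upright, 35 mm across, 46 mm tall. Origin: centre of its underside.
- screw_a: Bystander on the board: small hexagon-head cover screw standing on its head, 13 mm across, 27 mm tall. Origin: centre of its underside.
- screw_b: Bystander on the board: a second such screw.
- driver: Bystander on the bench: screwdriver lying flat, 210 mm long. Origin: beneath its middle.
- elbow_body: Bystander on the bench: cast conduit elbow body, about 125 x 55 x 39 mm. Origin: centre of its underside.
- lubricant: Bystander on the bench: upright plastic bottle, 60 mm across, 150 mm tall. Origin: centre of its underside.
- carton_small: Bystander on the bench: small closed blue carton, 100 x 75 x 85 mm. Origin: centre of its underside.
Things that resemble listed ones, but are neither listed nor needed, are in the scene too. Of the things shaped like the cover, the metal one is meant.

How it is judged:
At the end, for the whole second after the job is handed in: The cover lies flat (within 0.03 rad) and flush on the box's rim (underside within 1.8 mm of it), its notch round the pin (notch and pin within 5 mm, seen from above), at rest (z of cover in the frame of box between 0.0755 and 0.0798 m and angle between cover's own z axis and vertical below 0.03 rad and horizontal distance between notch and pin below 0.005 m and linear speed of cover below 0.01 m/s and angular speed of cover below 0.05 rad/s); the robot touches nothing.
It fails at once if the cover is lifted or tipped up (more than 7 mm above where it started, or tilted more than 0.25 rad) or taken off the box (z of cover in the frame of box above 0.093 m or angle between cover's own z axis and vertical above 0.25 rad or horizontal distance between cover and box above 0.015 m).
It fails at once if a loose fitting or other bystander is moved more than 20 mm (distance of any of locknut, connector, screw_a, screw_b, driver, elbow_body, lubricant, carton_small from where it was at the start of the episode above 0.02 m).
It also fails if it takes over 58 s, if anything falls off the work surface, if the arm or the gripper's body presses on something with over 40 N, if the wrist force passes 120 N, or if a joint passes its speed limit or range.

## Working session

There is one attempt and no reset: what is moved stays moved. The work goes in short steps, Python scripts to look and compute and a tool call to move; the robot and the scene stay as the last step left them, time stands still between calls to the robot, and variables do not carry over. Pictures are saved under pics/ and viewed, at most 10 in all, crops included, and the job is handed in when it is done.

Besides the shell and the picture viewer there is one more tool, called after "Request:" as name(argument=value, ...), one argument or row to a line, values as JSON. carry_out: Moves the arm, as the interface text tells. Its arguments: {"type":"object","properties":{"increments":{"type":"array","items":{"type":"array"}}},"required":["increments"]}

```bash
mkdir -p pics
python3 - <<'E'
from bench import robot
import cv2,numpy as np
a=robot.snapshot("top");b=robot.snapshot("scene")
cv2.imwrite("pics/top.png",a);cv2.imwrite("pics/scene.png",b)
for n in("top","scene"):
  c=robot.get_calibration(n);print(n,c["vfov"],c["cx"],c["cy"],np.round(c["T"],3).tolist())
o=robot.get_obs();print(o["time"],o["tool_pos"],o["ee_rot"],o["width"])
E
```

```text
top 53.84017634028926 322.41476913142054 193.01018978522163 [[0.012, -0.986, 0.168, 0.336], [-1.0, -0.015, -0.019, 0.038], [0.021, -0.168, -0.986, 1.338], [0.0, 0.0, 0.0, 1.0]]
scene 45.70740707627838 309.84354220161526 197.33632076320166 [[0.732, 0.393, -0.556, 1.4], [0.68, -0.393, 0.618, -0.939], [0.024, -0.831, -0.555, 0.939], [0.0, 0.0, 0.0, 1.0]]
0.1 [0.1960237  0.51336837 0.21844288] [-3.13961956e+00 -2.11860011e-04  2.77671678e+00] 0.09407493524181278
```

View pics/top.png

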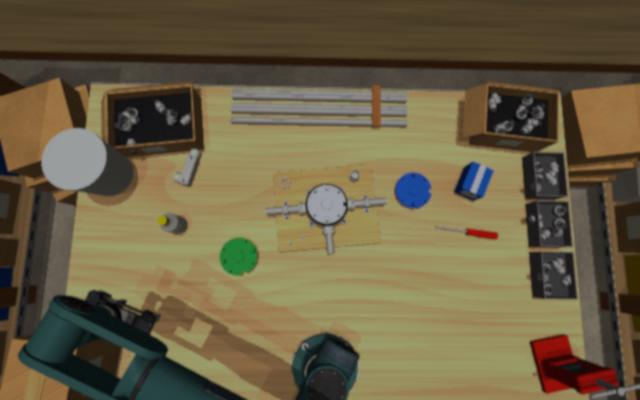

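View pics/scene.png

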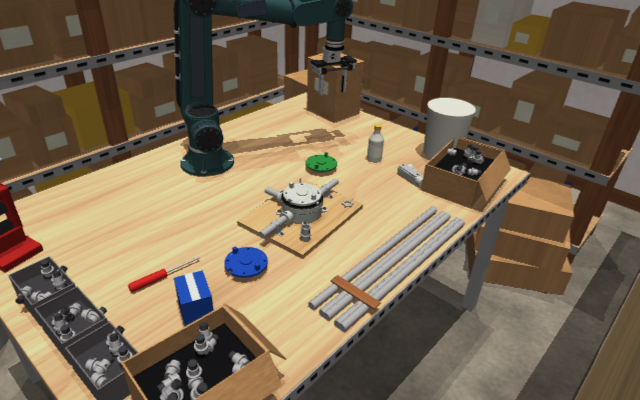

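The shapes like the cover in the top view are green at (239,256), blue at (413,190) and grey metal at (327,205). The metal one on the board with three conduits is the one meant. The middle conduit runs toward the robot (330,240), so the pin is on the far side. I'll confirm with an enlarged crop.

```bash
cat > h.py <<'E'
from bench import robot
import cv2,numpy as np
def ray(c,u,v,z):
    f=200/np.tan(np.radians(c["vfov"]/2));T=np.array(c["T"])
    d=T[:3,:3]@np.array([(u-c["cx"])/f,(v-c["cy"])/f,1]);o=T[:3,3]
    return o+d*(z-o[2])/d[2]
def proj(c,p):
    f=200/np.tan(np.radians(c["vfov"]/2));T=np.array(c["T"])
    q=T[:3,:3].T@(np.array(p)-T[:3,3]);return f*q[:2]/q[2]+[c["cx"],c["cy"]]
E
python3 - <<'E'
from h import *
a=cv2.imread("pics/top.png");b=cv2.imread("pics/scene.png")
A=cv2.resize(a[165:245,280:380],None,fx=6,fy=6,interpolation=cv2.INTER_CUBIC)
cv2.imwrite("pics/c1.png",A)
c=robot.get_calibration("top");print(ray(c,327,204,.094),ray(c,330,250,.05))
E
```

```text
[ 0.51313608 -0.00060992  0.094     ] [ 0.36908859 -0.01319988  0.05      ]
```

View pics/c1.png

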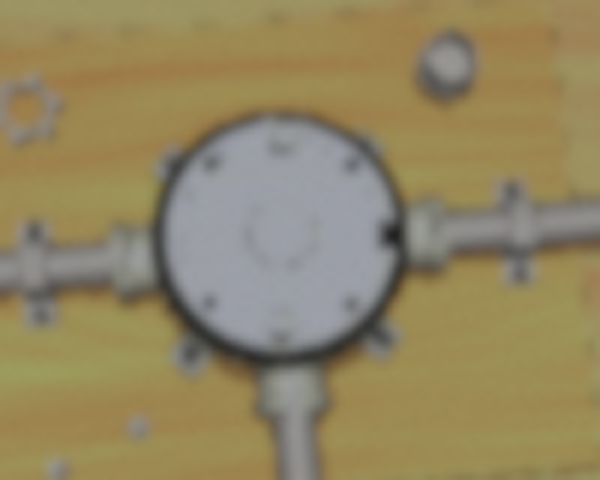

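The crop confirms the metal cover. Its notch is at crop (392,234), facing world -y, and the lugs are at (283,145) and (283,335). The connector is at (447,65) and the locknut at (30,105). From the conduits, the box yaw is about +5.6°, so the cover needs about +96° CCW. I'll move over it and look with the wrist camera.

Request:
carry_out(
  increments=[
    [255,[-37,-30,-5],0],
    [255,[-37,-30,-5],0],
    [255,[-37,-30,-5],0],
    [255,[-37,-30,-5],0],
    [255,[-37,-30,-5],0],
    [255,[-37,-30,-5],0],
    [255,[-37,-30,-5],0],
    [255,[-37,-30,-5],0],
  ],
)

```text
time: 0.9
tool_pos: [0.3874, 0.1822, 0.2594]
ee_rot: [3.142, -0.0, 2.777]
wrist_force: [0.8, 0.9, 0.0]
width: 0.0335
finger_force: 0.0
```

Request:
carry_out(
  increments=[
    [255,[-37,-30,-5],0],
    [255,[-37,-30,0],0],
    [255,[-34,-31,0],0],
    [255,[0,0,0],8.5],
    [255,[0,0,0],8.5],
    [255,[0,0,0],8.5],
    [255,[0,0,0],8.5],
    [255,[0,0,0],8.5],
  ],
)

```text
time: 1.7
tool_pos: [0.4553, 0.0603, 0.2639]
ee_rot: [-3.141, -0.001, 2.029]
wrist_force: [-1.0, -0.1, 0.3]
width: 0.0004
finger_force: 0.0
```

Request:
carry_out(
  increments=[
    [255,[0,0,0],8.5],
    [255,[0,0,0],8.5],
    [255,[0,0,0],8.5],
    [255,[0,0,0],0],
    [255,[0,0,0],0],
  ],
)

```text
time: 2.2
tool_pos: [0.4554, 0.0605, 0.2641]
ee_rot: [-3.141, -0.0, 1.593]
wrist_force: [-0.0, -0.7, 0.5]
width: -0.0002
finger_force: 0.0
```

Run:
```python
from h import *
o=robot.get_obs();c=robot.get_calibration("wrist");a=robot.snapshot("wrist")
cv2.imwrite("pics/w1.png",a)
print(o["time"],o["tool_pos"],o["ee_rot"],o["joint_positions"],o["width"]);print(np.round(c["T"],3).tolist(),c["vfov"])
for p in([.513,-.001,.098],[.575,.005,.094]):print(proj(c,p))
```

```text
2.2 [0.45537414 0.06047749 0.26411218] [-3.14086835e+00 -9.58905993e-05  1.59306575e+00] [ 8.44684698e-03 -1.19942446e-01  1.48726575e+00  8.76919229e-05
  1.77499491e+00 -1.38048600e-02] -0.00018261865162741994
[[1.0, 0.022, 0.005, 0.454], [0.022, -0.974, -0.227, 0.126], [-0.0, 0.227, -0.974, 0.429], [0.0, 0.0, 0.0, 1.0]] 63.93074662835579
[369.19875673 247.8642015 ]
[424.97448874 242.60531249]
```

View pics/w1.png

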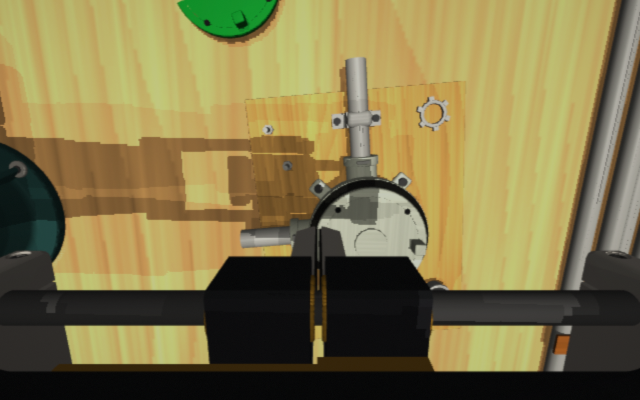

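The wrist view shows the cover with the far lug at (417,246), but the gripper hides the pin and notch. I'll back off in +y to see the whole cover.

Request:
carry_out(
  increments=[
    [255,[45,-25,0],1],
    [255,[45,-25,0],0],
    [255,[20,0,0],0],
    [255,[0,0,0],0],
    [255,[0,0,0],0],
  ],
)

```text
time: 2.75
tool_pos: [0.406, 0.1673, 0.2644]
ee_rot: [-3.142, 0.001, 1.575]
wrist_force: [-1.2, 1.0, 0.1]
width: 0.0008
finger_force: 0.0
```

Run:
```python
from h import *
o=robot.get_obs();c=robot.get_calibration("wrist");a=robot.snapshot("wrist")
cv2.imwrite("pics/w2full.png",a)
print(o["time"],o["tool_pos"],o["ee_rot"])
p=proj(c,[.513,-.001,.094]).astype(int);print(p)
u0,v0=max(p[0]-90,0),max(p[1]-80,0);print(u0,v0)
cv2.imwrite("pics/w2.png",cv2.resize(a[v0:v0+140,u0:u0+190],None,fx=4,fy=4,interpolation=cv2.INTER_CUBIC))
np.save("c2.npy",c,allow_pickle=True)
```

```text
2.75 [0.40601225 0.16726608 0.26437453] [-3.14155594e+00  6.83931672e-04  1.57458025e+00]
[407 330]
317 250
```

View pics/w2.png

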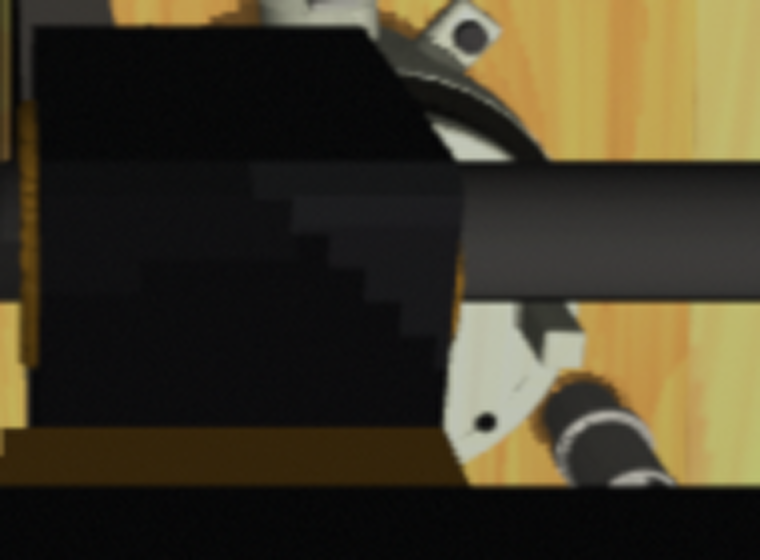

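I went the wrong way: the gripper fills the lower half of the image. The hand belongs on the cover's -y side.

Request:
carry_out(
  increments=[
    [255,[-44,18,0],0],
    [255,[-44,18,0],0],
    [255,[-44,18,0],0],
    [255,[-44,18,0],0],
    [255,[-44,18,0],0],
    [255,[-30,14,0],0],
    [255,[0,0,0],0],
    [255,[0,0,0],0],
  ],
)

```text
time: 3.6
tool_pos: [0.5102, -0.084, 0.2639]
ee_rot: [-3.14, -0.001, 1.57]
wrist_force: [0.1, -0.2, -0.6]
width: 0.0008
finger_force: 0.0
```

Run:
```python
from h import *
o=robot.get_obs();c=robot.get_calibration("wrist");a=robot.snapshot("wrist")
cv2.imwrite("pics/w3full.png",a)
print(o["time"],o["tool_pos"],o["ee_rot"])
p=proj(c,[.513,-.001,.094]).astype(int);print(p)
u0,v0=max(p[0]-95,0),max(p[1]-75,0);print(u0,v0)
cv2.imwrite("pics/w3.png",cv2.resize(a[v0:v0+150,u0:u0+190],None,fx=4,fy=4,interpolation=cv2.INTER_CUBIC))
np.save("c3.npy",c,allow_pickle=True)
```

```text
3.6 [ 0.5101776  -0.08402772  0.26386414] [-3.14009106e+00 -8.12807585e-04  1.56951300e+00]
[320 110]
225 35
```

View pics/w3.png

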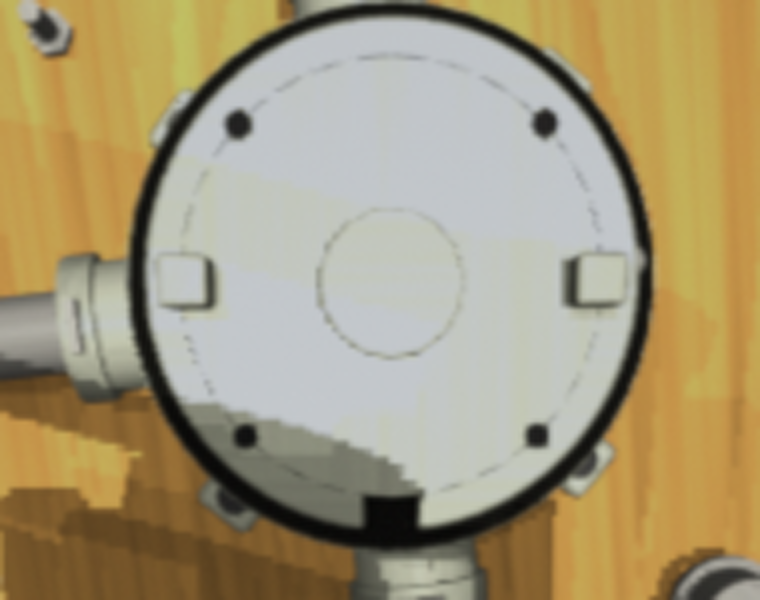

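Clear view: boss centre at crop (391,282), lug tops at (186,280) and (602,279), notch at (391,505), and the pin just visible at the right edge (641,260).

Run:
```python
from h import *
c=np.load("c3.npy",allow_pickle=True).item()
for n,u,v,z in(("boss",391,282,.098),("lugL",186,280,.112),("lugR",602,279,.112),("notch",391,502,.094),("pin",641,260,.085),("midconduit",20,338,.05),("midconduit2",85,326,.05)):
  print(n,np.round(ray(c,225+u/4,35+v/4,z),4))
```

```text
boss [0.515  0.0031 0.098 ]
lugL [0.4662 0.0027 0.112 ]
lugR [0.5648 0.0028 0.112 ]
notch [ 0.5151 -0.0516  0.094 ]
pin [0.5792 0.0093 0.085 ]
midconduit [ 0.4094 -0.009   0.05  ]
midconduit2 [ 0.4282 -0.0057  0.05  ]
```

Geometry checks out: centre (0.515, 0.003), lugs 99 mm apart, pin at 64 mm and +5.5°. The cover is at about -90°, so it needs about +95.6°. I'll push the far lug (at 0°) from its -y side.

Request:
carry_out(
  increments=[
    [255,[33,28,0],0],
    [255,[32,27,0],0],
    [255,[0,0,45],0],
    [255,[0,0,45],0],
    [255,[0,0,40],0],
    [255,[0,0,14],0],
    [255,[0,0,5],0],
    [255,[0,0,0],0],
  ],
)

```text
time: 4.45
tool_pos: [0.5659, -0.017, 0.1169]
ee_rot: [3.14, 0.0, 1.573]
wrist_force: [0.3, -0.6, 0.1]
width: 0.0008
finger_force: 0.0
```

Run:
```python
import numpy as np
# one 6 deg arc row: finger at R(th)(50,-14), tool x tangential, y radial outward -> tool frame step
C=lambda th:np.array([[np.cos(th),-np.sin(th)],[np.sin(th),np.cos(th)]])
for d in (6,5):
  s=(C(np.radians(d))-np.eye(2))@[50,-14]; print(d,"x(tang),y(rad):",s[1],s[0])
```

```text
6 x(tang),y(rad): 5.303116628226848 1.189493254160813
5 x(tang),y(rad): 4.411061364098471 1.0299153030544916
```

Request:
carry_out(
  increments=[
    [255,[3,0,1],0],
    [255,[3,0,1],0],
    [255,[5.3,1.2,0],-6],
    [255,[5.3,1.2,0],-6],
    [255,[5.3,1.2,0],-6],
    [255,[5.3,1.2,0],-6],
    [255,[0,0,0],0],
  ],
)

```text
time: 5.15
tool_pos: [0.5691, 0.0094, 0.1162]
ee_rot: [3.136, 0.005, 1.991]
wrist_force: [3.0, -2.9, 3.1]
width: 0.0005
finger_force: 1.9
```

```bash
cat > s.py <<'E'
from h import *
o=robot.get_obs();p=o["tool_pos"];yaw=o["ee_rot"][2];r=p[:2]-[.515,.003]
th=yaw-np.pi/2;er=np.array([np.cos(th),np.sin(th)]);et=np.array([-er[1],er[0]])
print("t",o["time"],"lug yaw deg",np.degrees(th),"rad",r@er,"tan",r@et,"z",p[2],o["wrist_force"])
E
python3 s.py
```

```text
t 5.15 lug yaw deg 24.08566661343909 rad 0.052036229091959034 tan -0.01621237614628468 z 0.11624359021828805 [ 2.9803891  -2.9387929   3.08839408]
```

In contact and turning. Continuing.

Request:
carry_out(
  increments=[
    [255,[5.3,0.9,0],-6],
    [255,[5.3,0.9,0],-6],
    [255,[5.3,0.9,0],-6],
    [255,[5.3,0.9,0],-6],
    [255,[5.3,1.2,0],-6],
    [255,[5.3,1.2,0],-6],
    [255,[5.3,1.2,0],-6],
    [255,[0,0,0],0],
  ],
)

```text
time: 5.95
tool_pos: [0.5506, 0.0432, 0.1163]
ee_rot: [3.136, 0.008, 2.724]
wrist_force: [5.4, 0.4, 2.7]
width: 0.0005
finger_force: 2.1
```

```bash
python3 s.py
python3 - <<'E'
from h import *
c=robot.get_calibration("top");a=robot.snapshot("top")
w=robot.snapshot("wrist")
A=cv2.resize(a[165:245,290:365],None,fx=5,fy=5,interpolation=cv2.INTER_CUBIC)
W=cv2.resize(w,(640,400))[:, 120:520]
cv2.imwrite("pics/m1.png",np.hstack([A,W]))
E
```

```text
t 5.95 lug yaw deg 66.07783919529267 rad 0.05122666645059995 tan -0.016256678327667654 z 0.11629093793527324 [5.40740879 0.43438354 2.68291672]
```

View pics/m1.png

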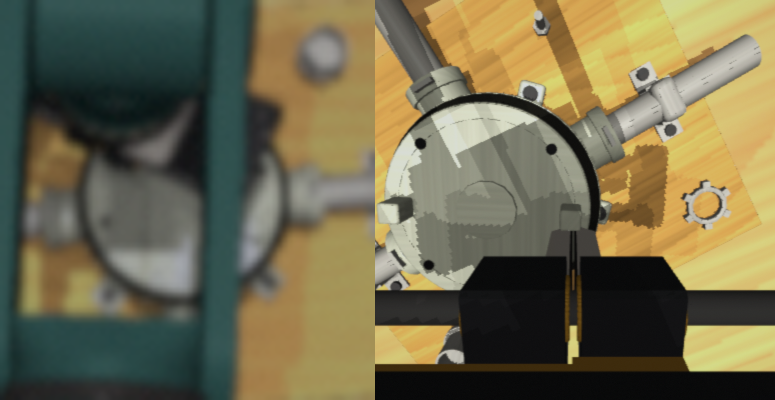

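The wrist view shows the lug at (570,215) flat against the finger and the other lug at (397,210), so the cover has turned about 66°. I'll push to about 90°, back off, and look from close by.

Request:
carry_out(
  increments=[
    [255,[5.3,1.1,0],-6],
    [255,[5.3,1.1,0],-6],
    [255,[5.3,1.1,0],-6],
    [255,[5.3,1.1,0],-6],
    [255,[0,0,0],0],
    [255,[0,0,0],0],
  ],
)

```text
time: 6.65
tool_pos: [0.5308, 0.0533, 0.1159]
ee_rot: [3.138, 0.007, -3.141]
wrist_force: [4.2, 2.6, 2.2]
width: 0.0003
finger_force: 2.3
```

```bash
python3 s.py
```

```text
t 6.65 lug yaw deg -269.9924905840604 rad 0.05029912431311381 tan -0.01577647825129172 z 0.11587924986412691 [4.16962117 2.64290613 2.16003696]
```

Request:
carry_out(
  increments=[
    [255,[-8,0,0],0],
    [255,[-6,0,-10],0],
    [255,[0,0,-45],0],
    [255,[0,0,-45],0],
    [255,[-20,-10,-45],0],
    [255,[-25,-25,-5],0],
    [255,[-25,-15,0],0],
    [255,[0,0,0],0],
  ],
)

```text
time: 7.45
tool_pos: [0.6141, -0.0005, 0.2622]
ee_rot: [-3.141, -0.002, 3.14]
wrist_force: [-0.3, 1.0, -0.0]
width: 0.0005
finger_force: 0.0
```

Request:
carry_out(
  increments=[
    [255,[0,0,0],0],
    [255,[0,0,0],0],
  ],
)

```text
time: 7.65
tool_pos: [0.6115, 0.0023, 0.263]
ee_rot: [3.141, -0.002, -3.14]
wrist_force: [-0.5, -0.1, 0.4]
width: 0.0003
finger_force: 0.0
```

Run:
```python
from h import *
o=robot.get_obs();c=robot.get_calibration("wrist");a=robot.snapshot("wrist")
print(o["time"],o["tool_pos"],o["ee_rot"])
p=proj(c,[.515,.003,.094]).astype(int);print(p)
u0,v0=max(p[0]-95,0),max(p[1]-75,0);print(u0,v0)
cv2.imwrite("pics/w4.png",cv2.resize(a[v0:v0+150,u0:u0+190],None,fx=4,fy=4,interpolation=cv2.INTER_CUBIC))
np.save("c4.npy",c,allow_pickle=True)
```

```text
7.65 [0.61153982 0.00228934 0.26297864] [ 3.14107856e+00 -1.62997752e-03 -3.13973307e+00]
[318  95]
223 20
```

View pics/w4.png

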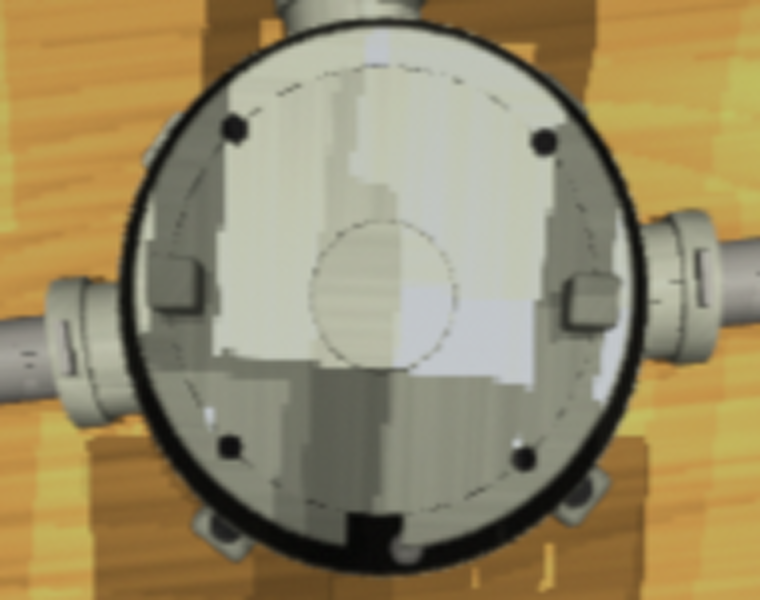

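The notch is at crop (375,530), the pin at (407,550) just to its right, and the lug tops at (172,281) and (594,300). There is a small turn left to make.

Run:
```python
from h import *
c=np.load("c4.npy",allow_pickle=True).item()
P={}
for n,u,v,z in(("boss",383,296,.098),("l1",172,281,.112),("l2",594,300,.112),("notch",375,520,.094),("pin",407,550,.085)):
  P[n]=ray(c,223+u/4,20+v/4,z);print(n,np.round(P[n],4))
ctr=(P["l1"]+P["l2"])/2
ang=lambda a:np.degrees(np.arctan2(a[1],a[0]))
print(ctr,"lug",ang(P["l2"]-P["l1"]),"notch",ang(P["notch"]-ctr),ang(P["notch"]-P["boss"]),"pin",ang(P["pin"]-ctr),ang(P["pin"]-P["boss"]))
```

```text
boss [0.5138 0.0034 0.098 ]
l1 [ 0.5119 -0.0461  0.112 ]
l2 [0.516  0.0529 0.112 ]
notch [0.5684 0.0014 0.094 ]
pin [0.5768 0.0099 0.085 ]
[0.5139626  0.00339146 0.112     ] lug 87.64907504891595 notch -2.0620836324458605 -2.017505497846329 pin 5.936094558867723 5.955146287600402
```

The pin is at +5.9° and the notch at about -2.2°, so about 8° more with the same lug.

Request:
carry_out(
  increments=[
    [255,[33,26,0],0],
    [255,[33,25,0],0],
    [255,[0,0,45],0],
    [255,[0,0,45],0],
    [255,[0,0,42],0],
    [255,[0,0,15],0],
    [255,[0,0,0],0],
    [255,[0,0,0],0],
  ],
)

```text
time: 8.5
tool_pos: [0.5471, 0.0529, 0.1184]
ee_rot: [3.142, 0.003, -3.14]
wrist_force: [0.9, 0.3, 0.1]
width: 0.0006
finger_force: 0.0
```

```bash
python3 s.py; python3 -c "
from bench import robot;print(robot.get_obs()['tool_pos'])"
```

```text
t 8.5 lug yaw deg -269.88548990289434 rad 0.049826412544179896 tan -0.03224524306252303 z 0.11837704176765802 [0.91779501 0.33185974 0.11825004]
[0.5471456  0.05289076 0.11837704]
```

Request:
carry_out(
  increments=[
    [255,[5,0,2],0],
    [255,[5,0,0],0],
    [255,[5,0,0],0],
    [255,[1.2,0,0],0],
    [255,[3.5,1.0,0],-4],
    [255,[3.5,1.0,0],-4],
    [255,[0,0,0],0],
    [255,[0,0,0],0],
  ],
)

```text
time: 9.3
tool_pos: [0.5243, 0.0549, 0.1156]
ee_rot: [3.141, 0.004, -3.002]
wrist_force: [2.8, 2.0, 3.3]
width: 0.0006
finger_force: 1.9
```

```bash
python3 s.py; python3 -c "
from bench import robot;print(robot.get_obs()['tool_pos'])"
```

```text
t 9.3 lug yaw deg -261.9774858171717 rad 0.05004558209755148 tan -0.016461668153445425 z 0.1155993534640372 [2.76803776 2.02292936 3.32699016]
[0.52431609 0.05485323 0.11559935]
```

Within 1 mm of the target. I'll retreat and check.

Request:
carry_out(
  increments=[
    [255,[-8,0,0],0],
    [255,[-6,0,-10],0],
    [255,[0,0,-45],0],
    [255,[0,0,-45],0],
    [255,[-25,0,-45],0],
    [255,[-25,-25,-5],4],
    [255,[-25,-15,0],4],
    [255,[0,-10,0],0],
  ],
)

```text
time: 10.1
tool_pos: [0.6168, 0.0142, 0.2614]
ee_rot: [-3.141, -0.003, -3.141]
wrist_force: [-0.2, 0.7, 0.5]
width: 0.0004
finger_force: 0.0
```

Request:
carry_out(
  increments=[
    [255,[0,0,0],0],
    [255,[0,0,0],0],
  ],
)

```text
time: 10.3
tool_pos: [0.6141, 0.0156, 0.2626]
ee_rot: [3.141, -0.002, -3.14]
wrist_force: [-0.7, 0.1, 0.1]
width: 0.0004
finger_force: 0.0
```

Run:
```python
from h import *
o=robot.get_obs();c=robot.get_calibration("wrist");a=robot.snapshot("wrist")
print(o["time"],o["tool_pos"],o["ee_rot"])
p=proj(c,[.515,.003,.094]).astype(int);print(p)
u0,v0=max(p[0]-95,0),max(p[1]-75,0);print(u0,v0)
cv2.imwrite("pics/w5.png",cv2.resize(a[v0:v0+150,u0:u0+190],None,fx=4,fy=4,interpolation=cv2.INTER_CUBIC))
np.save("c5.npy",c,allow_pickle=True)
```

```text
10.3 [0.61411574 0.01555265 0.26256309] [ 3.14102594e+00 -2.09107778e-03 -3.13951393e+00]
[305  92]
210 17
```

View pics/w5.png

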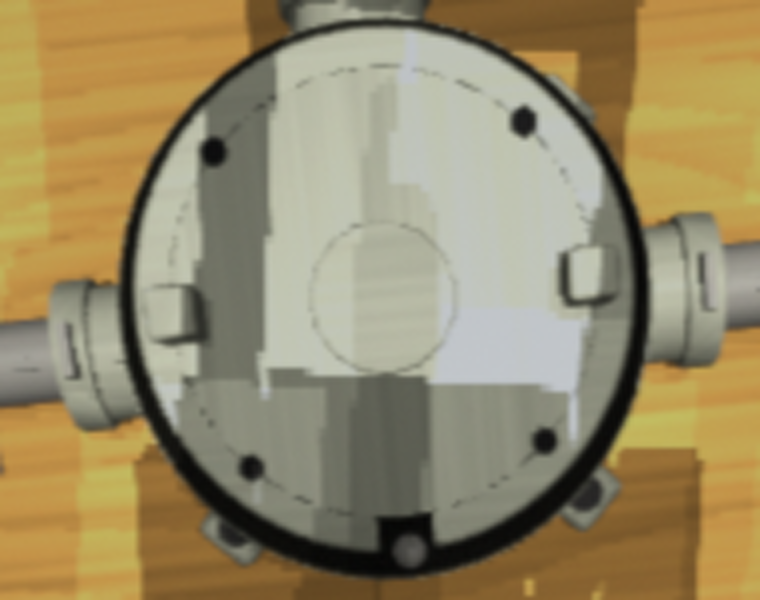

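The pin at (409,551) sits centred in the notch (378–434). Now I'll press on the boss.

Request:
carry_out(
  increments=[
    [255,[45,-6,0],0],
    [255,[45,-6,0],0],
    [255,[10,0,0],0],
    [255,[0,0,45],0],
    [255,[0,0,45],0],
    [255,[0,0,45],0],
    [255,[0,0,8],0],
    [255,[0,0,0],0],
  ],
)

```text
time: 11.15
tool_pos: [0.5142, 0.0038, 0.1192]
ee_rot: [3.141, -0.003, -3.139]
wrist_force: [-0.5, 0.2, 0.2]
width: 0.0004
finger_force: 0.0
```

Request:
carry_out(
  increments=[
    [255,[0,0,3],0],
    [255,[0,0,3],0],
    [255,[0,0,2],0],
    [255,[0,0,2],0],
    [255,[0,0,2],0],
    [255,[0,0,2],0],
    [255,[0,0,2],0],
    [255,[0,0,0],0],
  ],
)

```text
time: 11.95
tool_pos: [0.5162, 0.0031, 0.1069]
ee_rot: [-3.141, 0.004, -3.14]
wrist_force: [-2.0, 0.4, 7.1]
width: 0.0001
finger_force: 4.2
```

Request:
carry_out(
  increments=[
    [255,[0,0,2],0],
    [255,[0,0,2],0],
    [255,[0,0,2],0],
    [255,[0,0,2],0],
    [255,[0,0,0],0],
  ],
)

```text
time: 12.45
tool_pos: [0.5164, 0.0032, 0.1041]
ee_rot: [-3.141, 0.005, -3.14]
wrist_force: [-12.5, 1.1, 28.3]
width: 0.0003
finger_force: 14.3
```

The TCP is at 0.1041, so the boss is at 0.090 as specified, and the force has risen hard at the stop. I'll lift away and check.

Request:
carry_out(
  increments=[
    [255,[0,0,-5],0],
    [255,[0,0,-15],0],
    [255,[0,0,-45],0],
    [255,[0,0,-45],0],
    [255,[-40,6,-45],0],
    [255,[-50,6,0],0],
    [255,[-10,0,0],0],
    [255,[0,0,0],0],
  ],
)

```text
time: 13.25
tool_pos: [0.6086, 0.0142, 0.2414]
ee_rot: [3.141, -0.003, -3.14]
wrist_force: [0.1, 0.8, -0.0]
width: 0.0005
finger_force: 0.0
```

Request:
carry_out(
  increments=[
    [255,[0,0,0],0],
    [255,[0,0,0],0],
  ],
)

```text
time: 13.45
tool_pos: [0.6067, 0.0142, 0.2434]
ee_rot: [3.142, -0.0, -3.14]
wrist_force: [-0.8, 0.1, -0.1]
width: 0.0007
finger_force: 0.0
```

Run:
```python
from h import *
o=robot.get_obs();c=robot.get_calibration("wrist");a=robot.snapshot("wrist");s=robot.snapshot("scene")
print(o["time"],o["tool_pos"],o["wrist_force"])
u0,v0=np.maximum(proj(c,[.515,.003,.09]).astype(int)-[95,75],0)
A=cv2.resize(a[v0:v0+150,u0:u0+190],(506,400),interpolation=cv2.INTER_CUBIC)
p=proj(robot.get_calibration("scene"),[.515,.003,.09]).astype(int)
S=cv2.resize(s[p[1]-50:p[1]+50,p[0]-35:p[0]+35],(280,400),interpolation=cv2.INTER_CUBIC)
cv2.imwrite("pics/end.png",np.hstack([A,S]))
```

```text
13.45 [0.6066681  0.01418942 0.24341235] [-0.76830538  0.11309216 -0.05053263]
```

View pics/end.png

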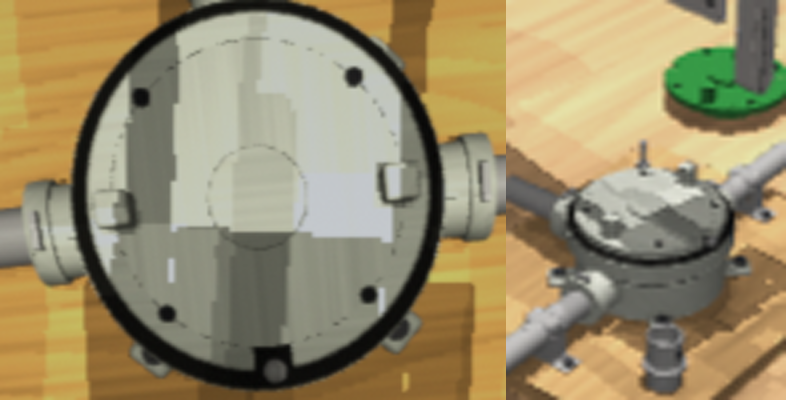

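The cover lies flush with an even black margin, the pin at (276,370) is inside the notch, and the hand is clear.

```bash
python3 -c "
from bench import robot;print(robot.close_job())"
```

```text
the job is handed in; nothing more can be done
None
```

The cover is turned with its notch round the pin and pressed flush on the rim, the hand is clear, and I handed the job in at about 13.5 s; no verdict was returned.

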